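Slide the bush plate onto its dowels and latch the drill jig

TASK

Close the drill jig using only the fingertips: nudge the loose bush plate sideways off its parking ledge until its two larger holes drop over the two locating pins and it lies flat in the nest, then swing the latch round over the plate until it meets its stop. Push gently, do not pinch or lift the plate, and leave the things standing around the jig where they are.

Things in the scene. Friction and masses are not known exactly. Their poses are not given: they have to be found in the camera images.
- drill_jig: Fixed drill jig, aluminium base 12 mm thick, x -75 to +75, y -72 to +140 mm in its own frame. Origin: on the worktop under the middle of the nest (flat floor at z 12 mm with six brass blanks and two pins); z up. The grey parking ledge lies towards +y, the latch towards -y: the plate slides along -y from ledge to nest.
- ledge_edge (a point): Middle of the top edge of the ledge's upright step, 10 mm down to the nest: at x 0, y +40.5, z 22 mm of the jig. The ledge's flat top at z 22 mm reaches from here to y +140 mm over the base's full width. A seated plate's trailing edge is 2.5 mm clear of this step.
- bush_plate: Loose dark steel plate with six brass bushes (flush), 116 (x) x 76 (y) x 8 (z) mm, 0.25 to 0.5 kg. Origin: centre of its underside. It starts flat on the ledge, within 0.25 rad of square to the jig and 14 mm of in line. Seated, its origin and axes are the jig's, 12 mm higher; its top is then 20 mm above the worktop and the pins show 1.6 mm above it.
- hole_a (a point): Centre, at the underside, of the plate's through hole for pin A, 9.5 mm in diameter, at x -44, y +12 mm of the plate.
- hole_b (a point): Centre, at the underside, of the plate's through hole for pin B, 9.5 mm in diameter, at x +44, y -12 mm of the plate.
- pin_a (a point): Tip of steel locating pin A, at x -44, y +12 mm of the jig: 8 mm in diameter, bullet-nosed (the upper 4.6 mm tapers to 2.4 mm), tip 9.6 mm above the nest floor, 0.4 mm below the ledge's top. The plate rides over the pins until the holes meet them within about 3 mm, then drops.
- pin_b (a point): Tip of the like locating pin B, at x +44, y -12 mm of the jig.
- latch (a joint): Angle of the swing latch (rad) about the upright axis at point latch_pivot. 0 = closed, on its stop, arm pointing along the jig's +y over the plate; it grows anticlockwise from above (1.57: along the jig's -x), to 2.4 at most. It starts at 1.5 to 2.1, clear of the plate's way, and stays where it is left (about 1 N at the knob). Push it clockwise to close.
- latch_pivot (a point): Pivot of the latch, at x 0, y -51 mm of the jig, 24.5 mm above the worktop. Arm 14 mm wide, 53 mm long from here, from 21.5 to 27.5 mm above the worktop: it passes 1.5 mm over a seated plate and strikes the edge of an unseated one. Its hub (19 mm across, screw head to 32.5 mm) and a 5 mm stop pin (top at 27 mm) stand about 4 mm beyond the seated plate's edge.
- latch_knob (a point): Top of the black upright knob on the latch arm, to push it by: 12 mm in diameter, 18 mm tall, its top 45.5 mm above the worktop, its axis 40 mm from the pivot along the arm.
- tin: Bystander: small open white tin of ear-hooks, 38 mm across, 20 mm tall, beyond the jig. Origin: centre of its underside.
- wire_spool: Bystander: spool of brass wire, 46 mm across, 26 mm tall, beyond the jig. Origin: centre of its underside.
- bead_tube: Bystander: upright clear tube of blue beads, 16 mm across, 62 mm tall, off the jig's far latch corner. Origin: centre of its underside.
- needle_file: Bystander: needle file with wooden handle, 151 mm long (along its y), 13 mm thick, lying off the jig's latch end. Origin: centre of its underside.

How it is judged:
By the outcome, as a careful person would: the job done as asked, in the order asked, and still so for the second after the job is handed in, with the robot touching nothing.
It also fails if it takes over 72 s, if anything falls off the work surface, if the arm or the gripper's body presses on something with over 40 N, if the wrist force passes 120 N, or if a joint passes its speed limit or range.

ROBOT

A 6-joint arm with a two-finger parallel gripper is mounted at the origin on a cart in front of the work surface, level with it; the furniture and walls round the work are solid. World frame = base frame: x ahead of the robot, y to its left, z up, the work surface at z = 0. Lengths are in m, angles in rad, forces in N, time in s.
With the tool pointing down it reaches from about 0.35 to 0.975 m from the base axis. Payload 7.1 kg.
Tool frame: the origin (TCP) lies midway between the tips of the shut fingers; the grasp point (between the pads) lies 19 mm behind it; z points along the fingers, y is the line along which they close (so a half turn about z gives the same grasp; the last joint's range is limited). The gripper opens to 88 mm and grips with 3 to 60 N. Pads are 20 mm wide; open, the fingers measure 115 mm over their backs; the gripper's body (75 mm by 178 mm) begins 61 mm behind the grasp point.
Start: joints at [-1.298, 0.423, 1.63, -0, 1.089, -0.019], TCP at [0.18, -0.599, 0.223] pointing down, gripper open.
Joint ranges: [-3, 3], [-0.9, 2.11], [0.09, 2.58], [-1.31, 4.45], [0.11, 2.69], [-2.54, 2.54]. Speed limits (rad/s): [2.39, 2.39, 3.01, 3.14, 3.14, 3.14].

INTERFACE

Orientations are given as a unit quaternion [w, x, y, z].
In Python, from station import move_pose, movel, movej, command_gripper, wait, inverse_kinematics, read_camera, camera_info, MotionError, job_done, get_time, get_joint_pos, get_qvel, get_effort, get_tcp_pos, get_ee_rot, get_ft_force, get_ft_torque, get_grip_width, get_finger_force gives the robot as it stands. Calls block until the motion is done:
- move_pose(position, orientation): joint-space move of the TCP to a pose.
- movel(position, frame=None, v=0.15, until_force=None): straight line of the TCP; frame=None keeps the orientation; v is the mean speed in m/s. With until_force (N) it stops when the force on the tool has changed by that much, and returns True; else False.
- movej(angles): joint-space move.
- command_gripper(opening): opening from 0.0 (shut) to 1.0 (fully open); the grip force is fixed at half the most; returns when the fingers have stopped.
- wait(seconds).
- inverse_kinematics(position, orientation): joint angles nearest the present ones, or None.
- read_camera(name): name is "scene" or "top"; returns the picture (420x560x3 uint8, red, green, blue); there is no depth.
- camera_info(name): a dict with "intrinsics" (3x3 intrinsics, pixels), "T" (4x4, takes a point from camera to world coordinates). Camera axes: x right, y up, looking along -z (the intrinsics and any distortion apply to the point x, -y, -z); pixel columns grow to the right and rows downward; lengths in m; the calibration is good to about 2 mm. A picture is of the moment at which its call begins. camera_info takes no time and is no camera call.
A pose or a line that the arm cannot do raises MotionError and nothing moves.
- job_done(): hands the job in; it is judged then, once.
Readings, each from a call of its own:
- get_time(): time.
- get_joint_pos(): joint angles.
- get_qvel(): joint speeds.
- get_effort(): joint torques, N m.
- get_tcp_pos(): TCP position.
- get_ee_rot(): TCP orientation.
- get_ft_force(): force on the tool from outside, world axes, zero at the start.
- get_ft_torque(): the same for the moment, N m.
- get_grip_width(): opening from 0.0 (shut) to 1.0 (fully open).
- get_finger_force(): force on a finger pad.
Only numpy, scipy, OpenCV 4.12 (cv2) and the standard library are available. Lean on these libraries where they do the work, as an engineer would, in place of code of your own. Each camera call takes 0.05 s, during which the arm holds its last target. There are 200 camera calls.

## Working session

There is one attempt and no reset: what is moved stays moved. The work goes in short steps, each a Python script; the robot and the scene stay as the last script left them, time stands still between calls to the robot, and variables do not carry over. Pictures are saved under pics/ and viewed, at most 10 in all, crops included, and the job is handed in when it is done.

```bash
mkdir -p pics; ls
python3 - <<'E'
from station import *
import cv2,numpy as np
for n in("top","scene"):
    im=read_camera(n); cv2.imwrite(f"pics/{n}0.png",im[:,:,::-1]); i=camera_info(n); print(n,{k:np.round(v,4).tolist() if not isinstance(v,str) else v for k,v in i.items()})
print(get_time(),get_ee_rot())
E
```

```text
pics
top {'intrinsics': [[480.3808, 0.0, 279.7637], [0.0, 480.3808, 211.8762], [0.0, 0.0, 1.0]], 'T': [[-0.0051, 0.9823, -0.1873, 0.4658], [-0.9997, -0.0097, -0.024, -0.1586], [-0.0254, 0.1871, 0.982, 0.8839], [0.0, 0.0, 0.0, 1.0]]}
scene {'intrinsics': [[463.4656, 0.0, 282.7059], [0.0, 463.4656, 212.1163], [0.0, 0.0, 1.0]], 'T': [[0.4638, 0.5054, -0.7276, -0.0067], [-0.8859, 0.2725, -0.3754, -0.456], [0.0085, 0.8187, 0.5741, 0.5516], [0.0, 0.0, 0.0, 1.0]]}
0.1 [-6.99399503e-04  9.89377862e-01  1.45364887e-01 -7.71216137e-05]
```

View pics/top0.png

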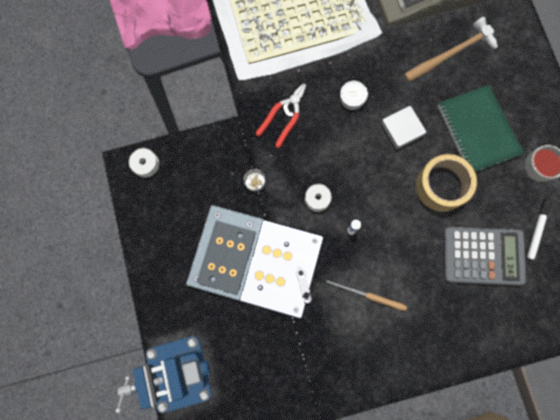

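View pics/scene0.png

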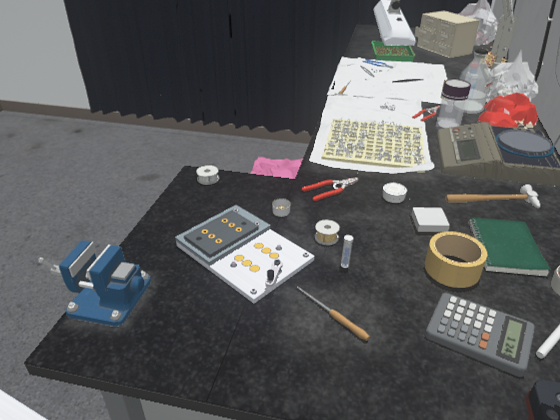

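```bash
cat > h.py <<'E'
import cv2,numpy as np
from station import *
def w2p(n,P):
    i=camera_info(n);T=np.array(i["T"]);K=np.array(i["intrinsics"])
    c=(np.atleast_2d(P)-T[:3,3])@T[:3,:3]; c=c*[1,-1,-1]; u=c@K.T; return u[:,:2]/u[:,2:]
def p2w(n,px,z):
    i=camera_info(n);T=np.array(i["T"]);K=np.array(i["intrinsics"])
    px=np.atleast_2d(px); r=np.c_[px,np.ones(len(px))]@np.linalg.inv(K).T*[1,-1,-1]@T[:3,:3].T
    o=T[:3,3]; return (o+r*((z-o[2])/r[:,2:]))
def fit(local,world):  # 2D rigid: world=R local+t
    l=np.array(local)[:,:2];w=np.array(world)[:,:2];a=l-l.mean(0);b=w-w.mean(0)
    th=np.arctan2((a[:,0]*b[:,1]-a[:,1]*b[:,0]).sum(),(a*b).sum())
    R=np.array([[np.cos(th),-np.sin(th)],[np.sin(th),np.cos(th)]]);t=w.mean(0)-R@l.mean(0)
    return th,t,w-(l@R.T+t)
def brass(im):
    hsv=cv2.cvtColor(im,cv2.COLOR_RGB2HSV)
    m=cv2.inRange(hsv,(10,90,110),(32,255,255))
    n,_,s,c=cv2.connectedComponentsWithStats(m)
    return [(c[k].round(1).tolist(),int(s[k,4])) for k in range(1,n) if s[k,4]>=8]
E
python3 - <<'E'
from h import *
for n,(x0,x1,y0,y1) in dict(top=(180,335,195,325),scene=(170,325,200,305)).items():
    im=cv2.imread(f"pics/{n}0.png"); 
    cv2.imwrite(f"pics/{n}0c.png",cv2.resize(im[y0:y1,x0:x1],None,fx=5,fy=4.6 if 0 else 5,interpolation=cv2.INTER_CUBIC)[:600,:800])
    print(n,[b for b in brass(im[:,:,::-1].copy()) if x0<b[0][0]<x1 and y0<b[0][1]<y1])
E
```

```text
top [([219.1, 240.3], 39), ([229.8, 243.4], 37), ([240.5, 246.3], 34), ([266.0, 249.7], 42), ([276.9, 252.9], 43), ([287.1, 255.7], 43), ([211.0, 266.2], 39), ([221.9, 269.2], 40), ([232.8, 272.2], 38), ([258.8, 275.2], 47), ([269.3, 278.3], 47), ([280.1, 281.4], 46)]
scene [([224.3, 220.4], 18), ([231.3, 224.5], 22), ([238.1, 229.0], 20), ([204.4, 231.0], 22), ([211.1, 235.6], 24), ([218.1, 240.5], 23), ([258.4, 245.1], 37), ([265.8, 250.0], 37), ([273.6, 255.0], 37), ([238.8, 257.4], 43), ([246.3, 262.5], 44), ([254.0, 267.9], 44)]
```

```bash
python3 -c "
import cv2
im=cv2.imread('pics/top0.png')[200:320,180:330]
cv2.imwrite('pics/top0d.png',cv2.resize(im,(750,600),interpolation=cv2.INTER_CUBIC))"
```

```text
(no output)
```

View pics/top0d.png

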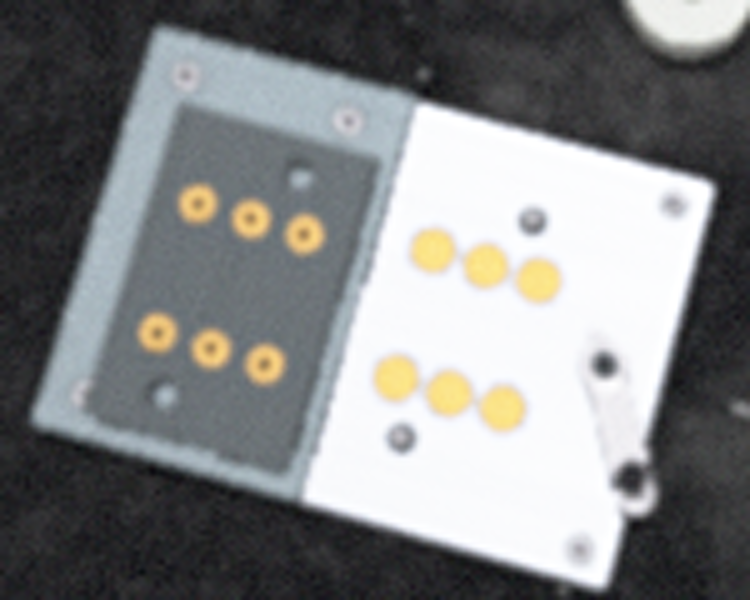

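View pics/scene0c.png

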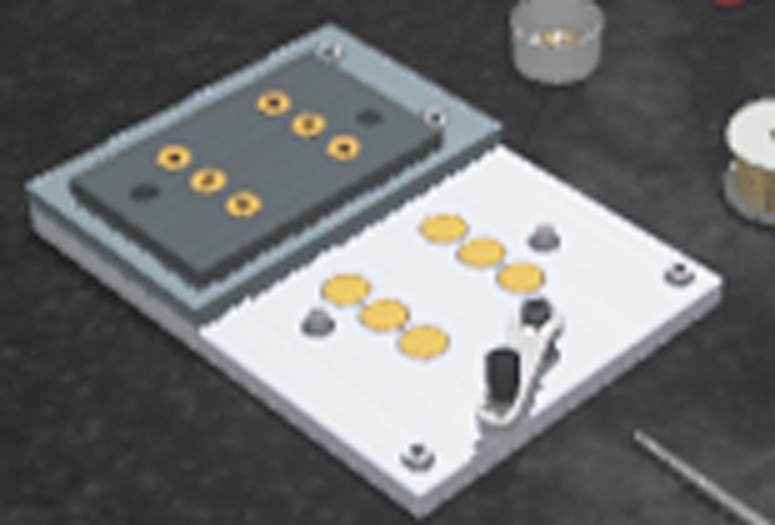

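```bash
cat >> h.py <<'E'
def six(b,n,z): # brass pts -> centroid, yaw (row dir along -y jig)
    w=p2w(n,np.array(b),z)[:,:2]; return w
def locate(n,im):
    x0,x1,y0,y1=dict(top=(180,335,195,325),scene=(170,325,200,305))[n]
    return [b[0] for b in brass(im) if x0<b[0][0]<x1 and y0<b[0][1]<y1]
E
python3 - <<'E'
from h import *
r={}
for n in("top","scene"):
    im=cv2.imread(f"pics/{n}0.png")[:,:,::-1].copy(); p=np.array(locate(n,im))
    # separate: blanks have image x>... 
    if n=="top": bl=p[[3,4,5,9,10,11]];bu=p[[0,1,2,6,7,8]]
    else: bl=p[6:];bu=p[:6]
    for nm,q,z in(("blank",bl,.0125),("bush",bu,.030)):
        w=p2w(n,q,z)[:,:2]; c=w.mean(0)
        v=(w[0]-w[2])+(w[3]-w[5]); u=w[:3].mean(0)-w[3:].mean(0)
        print(n,nm,c.round(4),"yaw",np.arctan2(-v[0],v[1]),np.arctan2(u[1],u[0]),np.linalg.norm(v)/4,np.linalg.norm(u)/2)
pins=p2w("top",[[260.4,287.4],[286.6,244.0]],.018)[:,:2]; print("pins top",pins,pins.mean(0),np.linalg.norm(pins[0]-pins[1]))
h=p2w("top",[[213,279.2],[240.2,235.6]],.030)[:,:2];print("holes",h.mean(0),np.linalg.norm(h[0]-h[1]))
f=lambda x,y:[170+x/5,200+y/5]
pins=p2w("scene",[f(317,318),f(544,232)],.0205)[:,:2];print("pins scene",pins.mean(0))
h=p2w("scene",[f(145,193),f(369,118)],.030)[:,:2];print("holes",h.mean(0))
k=p2w("top",[[306.4,296]],.0455);pv=p2w("top",[[300.6,272.6]],.0325);print("knob,pivot",k,pv)
k=p2w("scene",[f(503,355)],.0455);pv=p2w("scene",[f(537,308)],.0325);print("knob,pivot",k,pv)
E
```

```text
top blank [ 0.5334 -0.1246] yaw -0.2857895667194172 -0.2810833839749504 0.019989672553605578 0.023918168258747007
top bush [ 0.5491 -0.0411] yaw -0.27609812652037 -0.28306624354268245 0.020176355356237335 0.02398579129062801
scene blank [ 0.5331 -0.1253] yaw -0.2888682026419299 -0.2820810829206995 0.01979157614589999 0.024023938785398834
scene bush [ 0.5491 -0.0415] yaw -0.2830318223076725 -0.2911854489609975 0.019732130353668647 0.02391749759803093
pins top [[ 0.4941295  -0.10219581]
 [ 0.57157127 -0.14953409]] [ 0.53285038 -0.12586495] 0.09076420572957222
holes [ 0.54726444 -0.04268485] 0.0907666926322448
pins scene [ 0.5285788  -0.12895607]
holes [ 0.54737603 -0.04393217]
knob,pivot [[ 0.47816389 -0.183132    0.0455    ]] [[ 0.51899026 -0.1739392   0.0325    ]]
knob,pivot [[ 0.47928289 -0.18439288  0.0455    ]] [[ 0.51775226 -0.1762378   0.0325    ]]
```

```bash
cat >> h.py <<'E'
J0=np.array([.5333,-.1252]);YAW=-.284
c,s=np.cos(YAW),np.sin(YAW);RJ=np.array([[c,-s],[s,c]])
def j2w(x,y,z): return [*(J0+RJ@np.array([x,y])/1000),z/1000]
def w2j(p): return (np.array(p)[:2]-J0)@RJ*1000
def down(psi): return np.array([0,np.cos(psi/2),np.sin(psi/2),0])
def look(tag):
    im=read_camera("top");cv2.imwrite(f"pics/{tag}.png",im[:,:,::-1]);return im
def plate(im,zt=.030,n="top"): # bushes still left of blanks etc: take brass blobs on plate
    p=np.array(locate(n,im)); w=p2w(n,p,zt)[:,:2]; return w2j(w)
E
python3 - <<'E'
from h import *
for psi in (YAW,YAW+np.pi/2,YAW-np.pi/2,YAW+np.pi):
    q=inverse_kinematics(j2w(-90,85,60),down(psi)); print(psi,None if q is None else q[5])
command_gripper(.45)
q=down(YAW)
move_pose(j2w(-92,85,200),q)
movel(j2w(-92,85,60)); movel(j2w(-92,85,25.5),v=.06); f0=get_ft_force()
print(movel(j2w(-69,85,25.5),v=.03,until_force=15), get_ft_force()-f0,w2j(get_tcp_pos()),get_tcp_pos()[2])
movel(j2w(-95,85,25.5),v=.08); movel(j2w(-95,85,60))
im=look("a1"); print(plate(im).round(1).tolist(),get_time())
E
```

```text
-0.284 1.7904909239716291
1.2867963267948965 0.21969459717673256
-1.8547963267948966 None
2.8575926535897933 -1.3511017296181642
False [-0.50110184 -0.73257717 -0.88389159] [-68.99440372  84.92384121] 0.025426255603807874
[[24.1, 105.1], [23.8, 85.0]] 6.9333
```

Run:
```python
from h import *
movel(j2w(-95,85,150)); 
move_pose(j2w(0,215,150),down(YAW+np.pi/2))
im=look("a2"); p=np.array(locate("top",im)); print(len(p)); x=p[:,0]
print(w2j(p2w("top",p,.030)).round(1).tolist()); print(w2j(p2w("top",p,.0125)).round(1).tolist(),get_time())
```

```text
12Traceback (most recent call last):
  File "<stdin>", line 5, in <module>
  File "h.py", line 28, in w2j
    def w2j(p): return (np.array(p)[:2]-J0)@RJ*1000
                        ~~~~~~~~~~~~~~~^~~
ValueError: operands could not be broadcast together with shapes (2,3) (2,)
```

```bash
sed -i 's/np.array(p)\[:2\]-J0/np.array(p)[...,:2]-J0/' h.py
cat >> h.py <<'E'
def report(im):
    p=np.array(locate("top",im)); a=w2j(p2w("top",p,.030)); b=w2j(p2w("top",p,.0125))
    if len(p)!=12: print(len(p)); print(a.round(1).tolist(),b.round(1).tolist()); return
    o=np.argsort(p[:,0]+p[:,1]*.28)  # jig -y direction in image
    for q in(a[o[:6]],b[o[6:]]):
        q=q[np.argsort(q[:,0])]; d=q[3:].mean(0)-q[:3].mean(0)
        print("centre",q.mean(0).round(2),"yaw",round(np.arctan2(d[1],d[0]),4))
E
python3 - <<'E'
from h import *
for t in("top0","a2"): report(cv2.imread(f"pics/{t}.png")[:,:,::-1].copy())
print(get_time())
E
```

```text
centre [-8.38 85.13] yaw 0.0009
centre [-0.06  0.57] yaw 0.0029
centre [4.000e-02 8.504e+01] yaw 0.0006
centre [0.04 0.53] yaw 0.0039
8.9917
```

Run:
```python
from h import *
command_gripper(.68)
movel(j2w(0,147,150)); movel(j2w(0,147,50)); movel(j2w(0,147,25),v=.06); f0=get_ft_force()
print(movel(j2w(0,60,25),v=.04,until_force=15), get_ft_force()-f0,w2j(get_tcp_pos()),get_tcp_pos()[2])
movel(j2w(0,66,25)); movel(j2w(0,66,60)); movel(j2w(0,215,150))
report(look("b1")); print(get_time())
```

```text
False [0.0730611  0.23567702 0.38400917] [-0.12157712 60.00669984] 0.024933215538910824
6
[[24.1, 31.1], [23.9, 11.1], [24.1, -9.2], [-24.0, 31.3], [-24.2, 11.4], [-23.9, -8.8]] [[25.7, 32.8], [25.6, 12.4], [25.8, -8.4], [-23.4, 33.0], [-23.5, 12.6], [-23.3, -7.9]]
15.825
```

```bash
python3 -c "
import cv2
im=cv2.imread('pics/b1.png')[200:320,180:330]
cv2.imwrite('pics/b1d.png',cv2.resize(im,(750,600),interpolation=cv2.INTER_CUBIC))"
```

```text
(no output)
```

View pics/b1d.png

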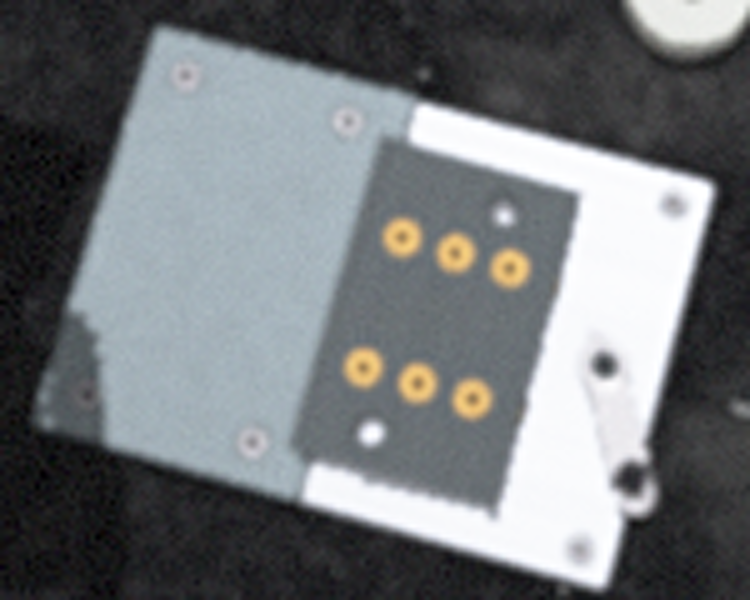

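Run:
```python
from h import *
movel(j2w(0,70,50)); movel(j2w(0,70,24),v=.06); f0=get_ft_force()
for y in (54,52,51,50,49.3):
    print(y,movel(j2w(0,y,24),v=.02,until_force=12), (get_ft_force()-f0).round(2))
movel(j2w(0,60,24)); movel(j2w(0,66,60)); movel(j2w(0,215,150))
im=look("b2"); p=np.array(locate("top",im)); q=w2j(p2w("top",p,.020)); print(q.round(1).tolist(),q.mean(0),get_time())
cv2.imwrite('pics/b2d.png',cv2.resize(im[200:320,180:330,::-1],(750,600),interpolation=cv2.INTER_CUBIC))
im=read_camera("scene"); p=np.array(locate("scene",im)); print("scene: if z20",w2j(p2w("scene",p,.020)).mean(0),"z30",w2j(p2w("scene",p,.030)).mean(0))
```

```text
54 False [-0.34 -0.03  0.12]
52 False [ 0.76 -0.29  0.73]
51 False [-0.42 -0.31  0.17]
50 False [-0.08  0.16  0.68]
49.3 False [ 0.07 -0.64  1.4 ]
[[24.2, 19.6], [24.3, -0.1], [24.3, -20.4], [-24.1, 19.6], [-23.7, -0.6], [-23.7, -20.6]] [ 0.20265072 -0.40984524] 21.6833
scene: if z20 [17.36111361 -7.06040527] z30 [  9.02763896 -15.74561698]
```

View pics/b2d.png

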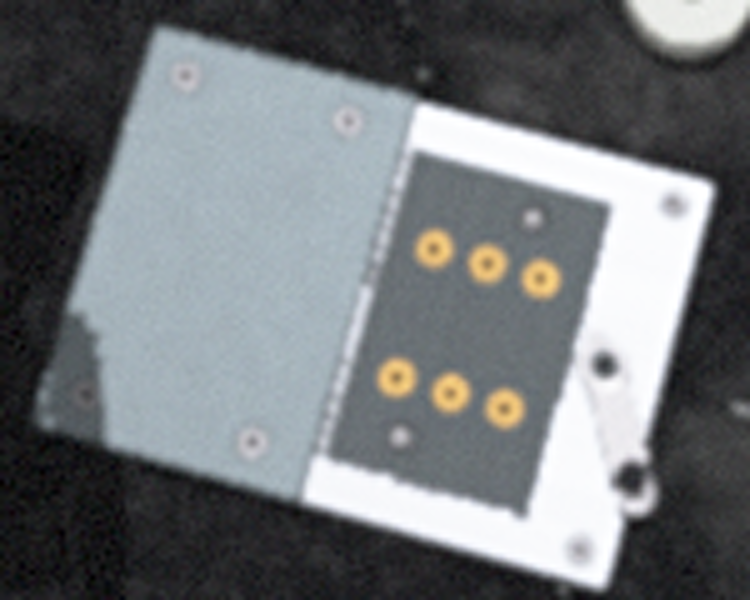

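Run:
```python
from h import *
im=read_camera("scene"); p=np.array(locate("scene",im)); print(p.tolist()); print(w2j(p2w("scene",p,.020)).round(1).tolist())
cv2.imwrite('pics/s2.png',cv2.resize(im[200:305,170:325,::-1],(775,525),interpolation=cv2.INTER_CUBIC))
```

```text
[[320.8, 235.4], [258.5, 241.8], [266.1, 246.6], [274.0, 251.6], [238.6, 254.0], [246.4, 259.2], [254.4, 264.7]]
[[119.1, -49.4], [24.5, 19.7], [24.5, -0.1], [24.6, -20.2], [-23.9, 19.8], [-23.7, -0.3], [-23.8, -20.8]]
```

View pics/s2.png

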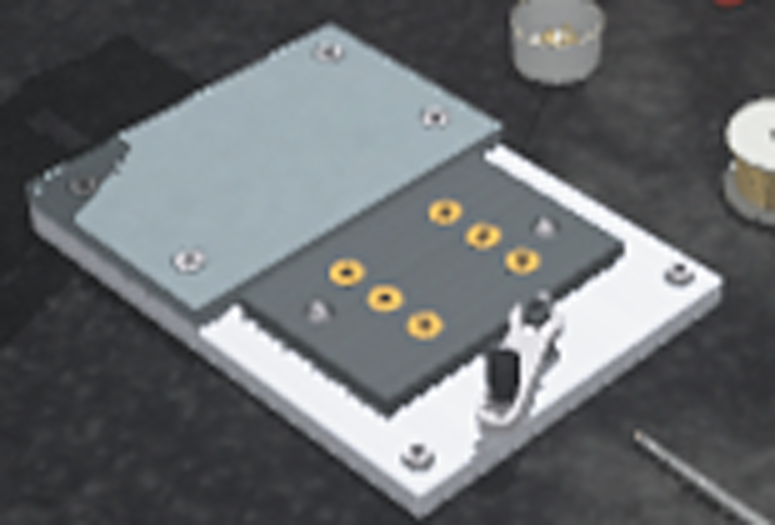

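The pins show through both holes, and both views give the plate top at 20 mm, so it is seated. Next I swing the latch.

Run:
```python
from h import *
def pose(phi,off,z,r=41):
    t=np.array([-np.cos(phi),-np.sin(phi)]); k=np.array([0,-51])+r*np.array([-np.sin(phi),np.cos(phi)])
    return j2w(*(k+off*t),z)
movel(j2w(0,100,150)); command_gripper(0)
P=2.07
move_pose(pose(P,26,150),down(YAW+P)); movel(pose(P,26,60)); movel(pose(P,26,35),v=.06)
f0=get_ft_force(); movel(pose(P,16,35),v=.05)
for phi in np.r_[np.arange(1.95,.1,-.15)]:
    h=movel(pose(phi,16,35),down(YAW+phi),v=.05,until_force=8)
    if h: print("hit",phi,get_ft_force()-f0); break
else:
    for phi in np.arange(.1,-.2,-.02):
        h=movel(pose(phi,16,35),down(YAW+max(phi,0)),v=.01,until_force=4)
        print(round(phi,2),h,(get_ft_force()-f0).round(1))
        if h or np.linalg.norm((get_ft_force()-f0)[:2])>5: break
movel(pose(max(phi,0),30,35),v=.05); movel(pose(0,30,90))
movel(j2w(-60,190,170))
print(get_time())
im=look("c1"); cv2.imwrite('pics/c1d.png',cv2.resize(im[200:320,180:330,::-1],(750,600),interpolation=cv2.INTER_CUBIC))
```

```text
0.1 False [-0.9 -0.9  1.2]
0.08 False [-2.2 -1.8  1.1]
0.06 False [-1.9 -0.7  0.8]
0.04 False [-1.4 -1.1 -0.1]
0.02 False [-1.7 -0.8  0. ]
-0.0 False [-2.7 -1.3  1.1]
-0.02 False [-6.6 -2.1  2.4]
34.4917
```

View pics/c1d.png

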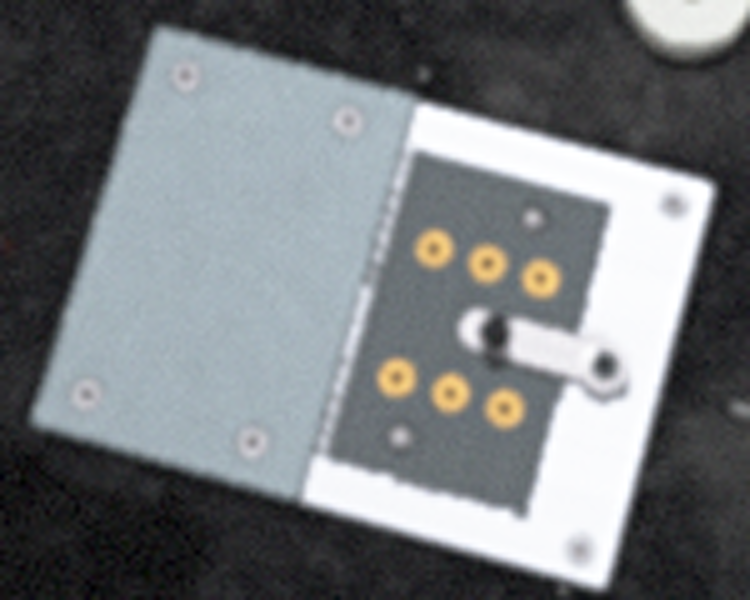

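The latch arm runs from its hub at crop pixel (605,366) to its tip at (470,325), parallel to the bush rows. The push force rose from about 2 N to 6.6 N, so the latch is on its stop. The plate is still seated.

```bash
python3 -c "
from station import *
print(job_done())"
```

```text
the job is handed in; nothing more can be done
None
```

The job is handed in: the camera views show the bush plate seated on both pins, and the latch was pushed until the force rose at its stop, with nothing around the jig deliberately touched (I did not re-measure the bystanders).

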